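# Open the tight jar in its stand and hold the lid over it

## Task

Set the closed square jar fully down into the square pocket of the wooden stand, so that the stand braces it. Then unscrew its tight lid anticlockwise about a fifth of a turn, stop once its lugs come free (wound on further they catch again), and lift it off. Finish with the gripper holding the lid level just above the jar's mouth, a finger's width or so clear of it, with the jar still seated in the stand; leave the bowl, spatula and mug where they are.

Things in the scene. Friction and masses are not known exactly. Their poses are not given: they have to be found in the camera images.
- jar: Empty greenish glass storage jar, about 0.38 kg (varies). Square body 62 x 62 mm, 75 mm tall, flat shoulder; round neck (34 mm outside, threads to 47 mm) up to 101 mm. Origin: centre of the underside; z up, x and y square to the flat sides. Starts upright on the worktop, lid on, lid top at 106 mm. Standing loose it spins with the lid. It can be gripped by its body or by the closed lid.
- lid: Round knurled steel lid, 58 mm across, 23 mm tall, 50 g, Origin: centre of the skirt's lower edge, z up. Closed, its origin is 83 mm above the jar's underside, 8 mm above the shoulder. Three lugs inside catch under threads on the neck; it does not rise while turning (1 mm play), and slides straight up off once free (18 mm clears the neck). Tight: 0.35 N m to turn, all the way.
- seal (a joint): How far the lid is unscrewed, rad: a black rubber ring round the neck that turns with the closed lid (0.05 play each way). 0 is tight shut, a hard stop; grows anticlockwise seen from above. The lid's lugs are free between 1.0 and 1.7; past about 1.75 they catch under the next threads. It stays where it is left.
- jar_mouth (a point): Centre of the jar neck's upper rim, 101 mm above the jar's underside, z up along the neck.
- stand: Beech block 120 x 120 x 30 mm fixed to the worktop; central square pocket 66 x 66 mm, 24 mm deep, floor 6 mm above the worktop, mouth bevelled 5 mm. Origin: centre of the underside, z up; x and y square to the pocket's sides. The jar fits in any of four quarter turns, can twist 0.06 rad and shift 2 mm in it, its underside then 6 mm above the worktop.
- stand_pocket (a point): Centre of the pocket's floor, axes as the stand.
- bowl: White ceramic bowl, 130 mm across, 55 mm tall, mouth up; origin at the centre of its underside. Leave alone.
- spatula: Spatula with an orange handle lying on the worktop. Leave alone.
- mug: Blue-glazed mug, 80 mm across, 90 mm tall; origin at the centre of its underside. Leave alone.
Not all that is in view belongs to the job. Several things look just like the jar: the one meant starts farthest from the robot's base.

How it is judged (in metres and radians):
On the way, in this order (a step that is already met when the one before it is completed fails the run):
1. the jar, still shut tight, stands fully down in the stand's pocket (z of jar in the frame of stand_pocket below 0.003 m and horizontal distance between jar and stand_pocket below 0.006 m and angle between jar's own z axis and vertical below 0.06 rad and value of joint seal below 0.3 rad), for 0.2 s.
2. the lid is unscrewed until its lugs are free, the jar seated (value of joint seal above 0.9 rad and z of jar in the frame of stand_pocket below 0.006 m and horizontal distance between jar and stand_pocket below 0.006 m), for 0.1 s.
At the end, for the whole second after the job is handed in: The fingers hold the lid still and level (within 0.2 rad), its lower edge 3 to 50 mm above the jar's mouth and within 20 mm of its axis, touching nothing of the jar; the jar stands upright, fully down in the stand's pocket (within 3 mm), untouched by the robot (z of lid in the frame of jar_mouth between 0.003 and 0.05 m and horizontal distance between lid and jar_mouth below 0.02 m and angle between lid's own z axis and vertical below 0.2 rad and contact force between the fingers and lid above 1 N and contact force between lid and jar below 0.1 N and linear speed of lid below 0.03 m/s and z of jar in the frame of stand_pocket below 0.003 m and horizontal distance between jar and stand_pocket below 0.006 m and angle between jar's own z axis and vertical below 0.06 rad and contact force between each of the arm, the fingers and jar below 0.5 N); the arm keeps its last pose, push and grip.
It fails at once if the lid is wound on under the next threads (seal beyond 1.8 rad) (value of joint seal above 1.8 rad).
It fails at once if the jar is tipped over (angle between jar's own z axis and vertical above 0.7 rad).
It fails at once if the bowl, spatula or mug is moved by more than 30 mm (distance of any of bowl, spatula, mug from where it was at the start of the episode above 0.03 m).
It also fails if it takes over 53 s, if anything falls off the work surface, if the arm or the gripper's body presses on something with over 40 N, if the wrist force passes 120 N, or if a joint passes its speed limit or range.

## Robot

A 7-joint arm with a two-finger parallel gripper is mounted at the origin on the work surface. World frame = base frame: x ahead of the robot, y to its left, z up, the work surface at z = 0. Lengths are in m, angles in degrees, forces in N, time in s.
With the tool pointing down it reaches from about 0.425 to 0.875 m from the base axis. Payload 4.7 kg.
Tool frame: the origin (TCP) lies on the mounting face of the last link; the fingertips stand 182 mm ahead of it and the grasp point (between the pads) lies 164 mm ahead of it; z points along the fingers, x is the direction in which the jaws open and shut, and the axes are right-handed (so a half turn about z gives the same grasp; the last joint's range is limited). The gripper opens to 87 mm and grips with 3 to 60 N. Pads are 19 mm wide; open, the fingers measure 117 mm over their backs; the gripper's body (75 mm by 190 mm) begins 51 mm behind the grasp point.
Start: joints at [-74.937, 18.392, -4.016, 83.108, 1.295, 78.541, -3.26], TCP at [0.16, 0.63, 0.405] pointing down, gripper open.
Joint ranges: [-163.93, 163.93], [-17.29, 119.83], [-79.2, 71.16], [3.27, 140.29], [-89.18, 269.18], [5.43, 117.66], [-154.24, 154.24]. Speed limits (degrees/s): [147.25, 147.25, 180, 180, 180, 180, 180].

## Interface

Orientations are given as [roll, pitch, yaw] about the fixed x, y, z axes, in that order (R = Rz(yaw) Ry(pitch) Rx(roll)).
In Python, from cell import status, cams, env, outline_of, landmark_of gives the robot as it stands. The module is installed in compiled form; this text tells all that it offers.
- The arm moves only by the tool jog_arm, never from a script. Its argument "rows" is a list of rows, each a list of 7 numbers: the closure, from 0 (fully open) to 1 (shut), then the shift along the tool's x, y, z in m, then the turn, a rotation vector about the tool's x, y, z in degrees. A call has 1 to 12 rows; each row shifts and turns the commanded pose from where the row before left it, along the tool's axes as they then stand; what a row does not reach is not made up. A row lasts 1/12 s, in which the tool goes at most 41.7 mm and 7.16 degrees, less where a joint would pass 70% of its speed; a pose out of reach is approached as far as the arm can. A call with a gripper value outside its range is refused whole. The fingers move at their own pace and stop on an object; "grip_force" is the grip in N (left out, the last holds). Time passes only in rows, so rows that do not move let the fingers close. It gives the time, the measured TCP pose, the force and the opening at its end, in the units of the state.
- status.get_obs(): the state, without advancing time (a new reading comes with each control period).
- cams.read_camera(name): name is "scene" or "side" or "wrist"; returns (picture, depth): 400x640x3 uint8, red, green, blue; 400x640 float32, m along the optical axis (not along the pixel's ray), 0 where there is no reading.
- cams.camera_params(name): a dict with "vfov" (degrees; the focal length in pixels is half the picture's height over the tangent of half this angle, whatever the lens; pixels are square), "cx", "cy" (the principal point, pixels), "k1" (the pictures are not rectified: a ray, as slopes to the right and down, at radius r is drawn at 1 + k1 r^2 times it, then the intrinsics apply), "eye" and "attitude" of the camera in the world. Camera axes: x right, y up, looking along -z (the intrinsics and any distortion apply to the point x, -y, -z); pixel columns grow to the right and rows downward; lengths in m; the calibration is good to about 2 mm. A picture is of the moment at which its call begins: read the wrist's pose just before it. camera_params takes no time and is no camera call; for the wrist camera it gives the pose at the moment of the call.
- env.sign_off(): hands the job in, once; it reports no verdict.
Trained networks look in the newest picture that a camera, given by its name, has taken for a name from the list of things; names that differ only in an ending like _2 or _b are one class to them, and where a whole thing is asked for, a point or a joint stands for the part that bears it (a point fixed in the world has none). Each returns a list of dicts, best first, with "conf" (0 to 1); they miss things now and then, are a little off and sometimes report something else, mostly with a low value. They report only what shows in the picture. A call takes as long as a camera call. They do not tell look-alikes from the thing itself.
- outline_of(camera, name): "pixels" (400x640 bool, what is visible of it) and "box" ([left, top, right, bottom] in pixels, round what is visible of it).
- landmark_of(camera, name): "position" ([row, column] in pixels: a listed point, or the origin of a listed thing).
The state is a dict: "time_s": time; "qpos": joint angles; "joint_velocities": joint speeds; "effort": joint torques, N m; "tool_pos": TCP position; "tool_rot": TCP orientation; "force": force on the tool from outside, world axes, zero at the start; "wrist_torque": the same for the moment, N m; "grip_width": finger opening in m.
Only numpy, scipy, OpenCV 4.12 (cv2) and the standard library are available. Lean on these libraries where they do the work, as an engineer would, in place of code of your own. Each camera call takes 0.05 s, during which the arm holds its last target. There are 200 camera calls.

## Working session

There is one attempt and no reset: what is moved stays moved. The work goes in short steps, Python scripts to look and compute and a tool call to move; the robot and the scene stay as the last step left them, time stands still between calls to the robot, and variables do not carry over. Pictures are saved under pics/ and viewed, about 8 in all and at most 12, crops included, and the job is handed in when it is done.

Besides the shell and the picture viewer there is one more tool, called after ">>>" as a command line: name --pt "numbers of a row" for each row, then --argument value for the rest. jog_arm: Moves the arm, as the interface text tells. Its arguments: {"type":"object","properties":{"rows":{"type":"array"},"grip_force":{"type":"number"}},"required":["rows"]}

```bash
mkdir -p pics; cat > h.py <<'E'
import numpy as np, cv2
from scipy.spatial.transform import Rotation as R
from cell import status, cams, env, outline_of, landmark_of
def setup(name):
    p=cams.camera_params(name); f=200/np.tan(np.radians(p['vfov'])/2)
    a=np.array(p['attitude'],float)
    M=a if a.shape==(3,3) else R.from_euler('xyz',a,degrees=True).as_matrix()
    return p,f,M
def world(P,u,v,d):
    p,f,M=P; u=np.atleast_1d(u).astype(float);v=np.atleast_1d(v).astype(float)
    x=(u-p['cx'])/f;y=(v-p['cy'])/f;a,b=x.copy(),y.copy()
    for _ in range(8):
        s=1+p['k1']*(a*a+b*b);a,b=x/s,y/s
    d=np.atleast_1d(d)
    return (M@np.stack([a*d,-b*d,-d])).T+np.array(p['eye'])
def save(n,im): cv2.imwrite('pics/'+n,cv2.cvtColor(im,cv2.COLOR_RGB2BGR))
E
python3 - <<'E'
from h import *
print(status.get_obs())
for n in ['scene','side']:
    im,d=cams.read_camera(n); save(n+'0.png',im); P=setup(n); print(n,P[0]); np.savez(n+'0.npz',im=im,d=d)
    for o in ['jar','stand','lid','bowl','mug','spatula']:
        for r in outline_of(n,o):
            m=r['pixels']&(d>0); v,u=np.nonzero(m)
            if len(u)==0: continue
            w=world(P,u,v,d[m]); print(o,round(r['conf'],2),r['box'],'med',np.median(w,0).round(3),'top',np.percentile(w[:,2],98).round(3),'n',len(u))
E
```

```text
{'time_s': 0.0, 'qpos': array([-74.93727788,  18.4403609 ,  -4.01818797,  83.17450275,
         1.29475358,  78.54121528,  -3.25874994]), 'joint_velocities': array([ 0.02420321, -0.04880942,  0.07220165,  0.03261468,  0.057239  ,
        0.0271929 , -0.01779889]), 'effort': array([ 4.14947754e-04, -4.91282988e+01, -4.03995272e-01, -3.12522161e+01,
       -6.41465862e-02,  4.35140566e-02,  1.51368263e-04]), 'tool_pos': array([0.16000862, 0.62978835, 0.40365029]), 'tool_rot': array([1.79995335e+02, 1.10837126e-01, 7.57507360e+01]), 'force': array([-0.57713042,  0.13249201, -0.26705216]), 'wrist_torque': array([-0.0035912 , -0.00148321,  0.01766277]), 'grip_width': 0.08675224691729218}
scene {'vfov': 42.75953254388335, 'cx': 318.84479612263635, 'cy': 201.21967973534473, 'k1': -0.01578717267525664, 'eye': array([1.46452435, 0.54160996, 1.14362258]), 'attitude': array([ 45.85575007,   0.99613085, 119.9572952 ])}
jar 0.95 [322.5, 171.9, 341.1, 201.3] med [ 0.429 -0.036  0.06 ] top 0.099 n 700
jar 0.83 [285.6, 159.0, 307.9, 192.2] med [ 0.427 -0.157  0.062] top 0.099 n 650
jar 0.77 [258.7, 
[... 729 characters left out ...]
ray([  47.84595396,   -0.79040535, -163.95632329])}
jar 0.91 [320.9, 163.4, 348.2, 186.9] med [ 0.531 -0.162  0.046] top 0.077 n 539
jar 0.67 [348.5, 188.4, 381.4, 228.0] med [ 0.409 -0.027  0.062] top 0.1 n 872
jar 0.57 [379.8, 142.7, 408.9, 176.1] med [ 0.355 -0.281  0.059] top 0.101 n 661
jar 0.28 [252.5, 308.0, 293.3, 369.7] med [0.508 0.397 0.052] top 0.09 n 1763
stand 0.74 [264.5, 226.4, 315.2, 271.8] med [0.573 0.149 0.028] top 0.033 n 1888
lid 0.66 [328.2, 154.4, 343.1, 166.7] med [ 0.539 -0.17   0.106] top 0.109 n 224
bowl 0.76 [243.8, 176.2, 287.7, 208.6] med [ 0.716 -0.044  0.032] top 0.057 n 1088
spatula 0.67 [313.8, 138.1, 379.6, 154.4] med [ 0.585 -0.389  0.006] top 0.022 n 460
```

```bash
python3 - <<'E'
from h import *
a=np.load('scene0.npz')['im'];b=np.load('side0.npz')['im']
c=np.vstack([cv2.resize(a[120:290,180:500],(640,340),interpolation=cv2.INTER_CUBIC)[:300],cv2.resize(b[120:270,190:510],(640,300),interpolation=cv2.INTER_CUBIC)])
save('v1.png',c)
E
```

```text
(no output)
```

View pics/v1.png

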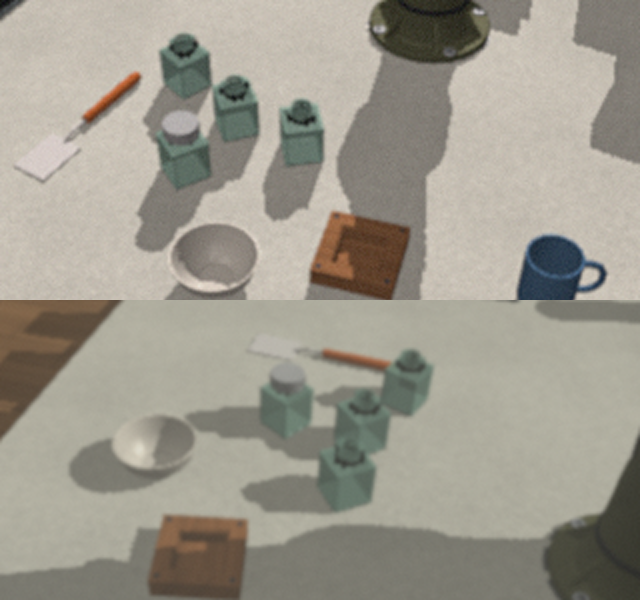

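>>> jog_arm --pt "0 -0.0183 0.026 0 0 0 0" --pt "0 -0.0183 0.026 0 0 0 0" --pt "0 -0.0183 0.026 0 0 0 0" --pt "0 -0.0183 0.026 0 0 0 0" --pt "0 -0.0183 0.026 0 0 0 0" --pt "0 -0.0183 0.026 0 0 0 0" --pt "0 -0.0183 0.026 0 0 0 0" --pt "0 -0.0183 0.026 0 0 0 0" --pt "0 -0.0183 0.026 0 0 0 0" --pt "0 -0.0183 0.026 0 0 0 0" --pt "0 -0.0183 0.026 0 0 0 0" --pt "0 -0.0183 0.026 0 0 0 0"

```text
time_s: 1.7
tool_pos: [0.4092, 0.339, 0.4051]
tool_rot: [180.0, -0.0, 75.7]
force: [0.6, -0.6, 0.5]
grip_width: 0.0871
```

>>> jog_arm --pt "0 -0.0183 0.026 0 0 0 0" --pt "0 -0.0183 0.026 0 0 0 0" --pt "0 -0.0183 0.026 0 0 0 0" --pt "0 -0.0183 0.026 0 0 0 0" --pt "0 -0.0183 0.026 0 0 0 0" --pt "0 -0.0183 0.026 0 0 0 0" --pt "0 -0.0183 0.026 0 0 0 0" --pt "0 -0.0183 0.026 0 0 0 0" --pt "0 0 0 0 0 0 0" --pt "0 0 0 0 0 0 0"

```text
time_s: 2.53
tool_pos: [0.5749, 0.1449, 0.4048]
tool_rot: [180.0, 0.0, 75.5]
force: [-0.5, 1.0, -0.1]
grip_width: 0.0871
```

```bash
cat > look.py <<'E'
from h import *
import sys
tag=sys.argv[1]; o=status.get_obs(); print({k:np.round(o[k],3) for k in ['time_s','tool_pos','tool_rot','force','wrist_torque','grip_width','qpos']})
P=setup('wrist'); im,d=cams.read_camera('wrist'); save(tag+'.png',im); np.savez(tag+'.npz',im=im,d=d,eye=P[0]['eye'],M=P[2])
print(P[0])
for o in sys.argv[2:]:
    for r in outline_of('wrist',o):
        m=r['pixels']&(d>0); v,u=np.nonzero(m)
        if len(u)==0: continue
        w=world(P,u,v,d[m]); top=np.percentile(w[:,2],90)
        # points on top surface
        s=w[abs(w[:,2]-np.median(w[w[:,2]>top-.006,2]))<.004]
        (c,sz,an)=cv2.minAreaRect((s[:,:2]*1000).astype(np.float32))
        print(o,round(r['conf'],2),r['box'],'med',np.median(w,0).round(4),'top',np.median(s[:,2]).round(4),'n',len(s),'rect',np.round(c,1),np.round(sz,1),round(an,1))
E
python3 look.py w1 stand jar lid
```

```text
{'time_s': np.float64(2.533), 'tool_pos': array([0.575, 0.145, 0.405]), 'tool_rot': array([1.79973e+02, 3.70000e-02, 7.54760e+01]), 'force': array([-0.451,  0.99 , -0.076]), 'wrist_torque': array([0.015, 0.035, 0.019]), 'grip_width': np.float64(0.087), 'qpos': array([-35.828,  11.635,  22.135,  92.45 ,  -4.431,  76.784,  62.385])}
{'vfov': 62.68194901799868, 'cx': 320.31629703828304, 'cy': 203.56497609181466, 'k1': -0.015532501258532005, 'eye': array([0.49469345, 0.16429985, 0.38456777]), 'attitude': array([-1.73794227e+01,  1.89990214e-02,  7.55023486e+01])}
stand 0.69 [249.8, 100.5, 392.9, 242.8] med [0.5707 0.1443 0.0292] top 0.0298 n 7929 rect [572.9 143.7] [120.6 120.4] 12.4
jar 0.88 [0.2, 68.8, 51.1, 146.7] med [ 0.4238 -0.1412  0.0309] top 0.0518 n 387 rect [ 430.9 -143.5] [15.  61.9] 58.6
jar 0.63 [0.0, 186.3, 85.3, 267.8] med [ 0.5354 -0.1598  0.048 ] top 0.0747 n 1075 rect [ 546.3 -173.8] [42.  62.7] 58.7
jar 0.6 [22.9, 12.9, 153.5, 118.6] med [ 0.4162 -0.0317  0.0745] top 0.0949 n 1126 rect [413.2 -44.9] [46.6 43.2] 55.5
lid 0.74 [1.7, 216.4, 26.1, 271.4] med [ 0.5454 -0.1582  0.0957] top 0.105 n 335 rect [ 552.  -163.3] [11.4 43.8] 59.3
lid 0.6 [0.7, 185.2, 84.4, 265.4] med [ 0.5351 -0.1596  0.0482] top 0.0747 n 1057 rect [ 545.9 -173.6] [42.  61.8] 58.7
```

>>> jog_arm --pt "0 -0.0315 0.0052 0 0 0 0" --pt "0 -0.0315 0.0052 0 0 0 0" --pt "0 -0.0315 0.0052 0 0 0 0" --pt "0 -0.0315 0.0052 0 0 0 0" --pt "0 -0.0315 0.0052 0 0 0 0" --pt "0 -0.0315 0.0052 0 0 0 0" --pt "0 -0.0315 0.0052 0 0 0 0" --pt "0 -0.0315 0.0052 0 0 0 0" --pt "0 -0.0315 0.0052 0 0 0 0" --pt "0 -0.0315 0.0052 0 0 0 0"

```text
time_s: 3.57
tool_pos: [0.5466, -0.1708, 0.405]
tool_rot: [180.0, -0.1, 75.9]
force: [0.2, 0.6, -0.5]
grip_width: 0.0869
```

>>> jog_arm --pt "0 0 0 0 0 0 6" --pt "0 0 0 0 0 0 6" --pt "0 0 0 0 0 0 6" --pt "0 0 0 0 0 0 6" --pt "0 0 0 0 0 0 6" --pt "0 0 0 0 0 0 6" --pt "0 0 0 0 0 0 6" --pt "0 0 0 0 0 0 6" --pt "0 0 0 0 0 0 6" --pt "0 0 0 0 0 0 6" --pt "0 0 0 0 0 0 0" --pt "0 0 0 0 0 0 0"

```text
time_s: 4.57
tool_pos: [0.547, -0.1697, 0.4048]
tool_rot: [-180.0, -0.0, 16.0]
force: [0.6, 0.1, 0.6]
grip_width: 0.0871
```

```bash
python3 look.py w2 jar lid; python3 - <<'E'
from h import *
z=np.load('w2.npz'); P=setup('wrist'); d=z['d']; v,u=np.nonzero(d>0)
w=world(P,u,v,d[d>0])
for a,b,n in [(.098,.112,'lidtop'),(.068,.081,'shoulder')]:
    m=(w[:,2]>a)&(w[:,2]<b)&(np.hypot(w[:,0]-.547,w[:,1]+.173)<.05); s=w[m]
    pts=(s[:,:2]*1000).astype(np.float32)
    print(n,len(s),np.median(s[:,2]),cv2.minAreaRect(pts),cv2.minEnclosingCircle(pts),s[:,:2].mean(0))
E
```

```text
{'time_s': np.float64(4.567), 'tool_pos': array([ 0.547, -0.17 ,  0.405]), 'tool_rot': array([-1.7997e+02, -2.3000e-02,  1.6031e+01]), 'force': array([0.56 , 0.092, 0.599]), 'wrist_torque': array([-0.112, -0.002, -0.033]), 'grip_width': np.float64(0.087), 'qpos': array([-21.148,  10.243,  40.53 ,  95.769,  -6.864,  76.502,  36.568])}
{'vfov': 62.68194901799868, 'cx': 320.31629703828304, 'cy': 203.56497609181466, 'k1': -0.015532501258532005, 'eye': array([ 0.52373544, -0.09175117,  0.38471687]), 'attitude': array([-17.31002365,  -0.02788914,  16.05571871])}
jar 0.94 [77.9, 199.9, 179.6, 261.2] med [ 0.3643 -0.2791  0.0654] top 0.0945 n 306 rect [ 354.1 -288.6] [43.7 14.8] 16.4
jar 0.84 [268.1, 147.4, 354.4, 241.2] med [ 0.5351 -0.1623  0.0739] top 0.0748 n 993 rect [ 541.1 -183.4] [62.  62.2] 58.9
jar 0.84 [163.0, 1.1, 265.6, 65.8] med [ 0.4242 -0.0581  0.0746] top 0.095 n 537 rect [412.3 -55.9] [44.7 22.6] 14.9
jar 0.71 [138.7, 101.6, 245.3, 192.3] med [ 0.4182 -0.1597  0.0748] top 0.0949 n 757 rect [ 412.  -165.2] [42.4 47. ] 60.8
lid 0.79 [281.1, 174.7, 342.1, 242.0] med [ 0.5396 -0.1803  0.1057] top 0.1058 n 2891 rect [ 540.3 -183.2] [55.3 55.6] 7.8
lidtop 2982 0.10579200909942796 ((540.3765869140625, -183.2744598388672), (55.88167953491211, 55.96742248535156), 45.52402114868164) ((540.4153442382812, -183.6173858642578), 28.61309814453125) [ 0.53998047 -0.18238614]
shoulder 1009 0.0747413003972166 ((540.8728637695312, -184.18031311035156), (61.965606689453125, 62.272708892822266), 58.82909393310547) ((541.878173828125, -182.56396484375), 42.098148345947266) [ 0.53899339 -0.16712824]
```

View pics/w2.png

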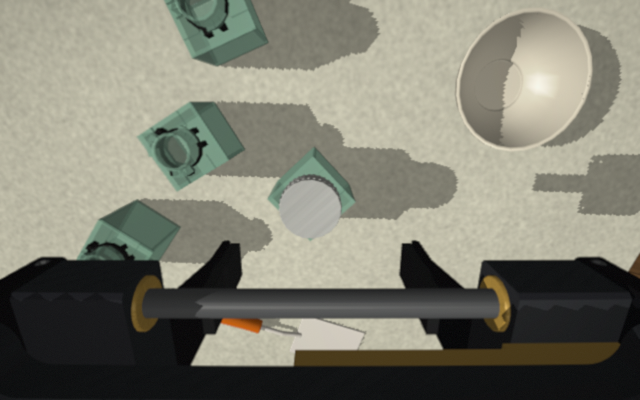

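>>> jog_arm --pt "0 -0.0101 0.0114 0 0 0 0" --pt "0 0 0 0.03 0 0 0" --pt "0 0 0 0.03 0 0 0" --pt "0 0 0 0.025 0 0 0" --pt "0 0 0 0.02 0 0 0" --pt "0 0 0 0.015 0 0 0" --pt "0 0 0 0.012 0 0 0" --pt "0 0 0 0.009 0 0 0" --pt "0 0 0 0 0 0 0" --pt "0 0 0 0 0 0 0" --grip_force 55

```text
time_s: 5.55
tool_pos: [0.5403, -0.1847, 0.2639]
tool_rot: [180.0, -0.0, 15.8]
force: [0.1, 0.1, 0.4]
grip_width: 0.0874
```

>>> jog_arm --pt "0.2 0 0 0 0 0 0" --pt "0.3 0 0 0 0 0 0" --pt "0.4 0 0 0 0 0 0" --pt "1 0 0 0 0 0 0" --pt "1 0 0 0 0 0 0" --pt "1 0 0 0 0 0 0" --pt "1 0 0 0 0 0 0" --pt "1 0 0 0 0 0 0" --pt "1 0 0 0 0 0 0" --pt "1 0 0 0 0 0 0" --grip_force 55

```text
time_s: 6.38
tool_pos: [0.5407, -0.1844, 0.2642]
tool_rot: [180.0, -0.1, 15.8]
force: [3.0, 1.0, 0.6]
grip_width: 0.0553
```

>>> jog_arm --pt "1 0 0 -0.005 0 0 0" --pt "1 0 0 -0.01 0 0 0" --pt "1 0 0 -0.02 0 0 0" --pt "1 0 0 -0.025 0 0 0" --pt "1 0 0 -0.025 0 0 0" --pt "1 0 0 -0.025 0 0 0" --pt "1 0 0 -0.02 0 0 0" --pt "1 0 0 -0.01 0 0 0" --pt "1 0 0 0 0 0 0"

```text
time_s: 7.13
tool_pos: [0.5401, -0.1853, 0.4059]
tool_rot: [179.9, -0.2, 15.7]
force: [0.2, -0.3, -5.5]
grip_width: 0.0549
```

```bash
python3 look.py w3 jar lid; python3 - <<'E'
from h import *
im,d=cams.read_camera('scene');P=setup('scene');save('s3.png',cv2.resize(im[100:250,200:400],(800,600)))
for r in outline_of('scene','jar'): print(round(r['conf'],2),r['box'])
E
```

```text
{'time_s': np.float64(7.133), 'tool_pos': array([ 0.54 , -0.185,  0.406]), 'tool_rot': array([ 1.79932e+02, -1.53000e-01,  1.57120e+01]), 'force': array([ 0.211, -0.266, -5.529]), 'wrist_torque': array([-0.194, -0.06 , -0.042]), 'grip_width': np.float64(0.055), 'qpos': array([-20.304,   9.962,  41.354,  96.001,  -6.79 ,  76.416,  37.913])}
{'vfov': 62.68194901799868, 'cx': 320.31629703828304, 'cy': 203.56497609181466, 'k1': -0.015532501258532005, 'eye': array([ 0.5173876 , -0.10731262,  0.38563603]), 'attitude': array([-17.40697297,  -0.15664588,  15.73169782])}
jar 0.98 [149.2, 87.4, 254.6, 179.8] med [ 0.4179 -0.1613  0.0749] top 0.0949 n 771 rect [ 412.2 -165.4] [42.4 46.6] 59.3
jar 0.93 [181.7, 0.3, 275.2, 52.2] med [ 0.4239 -0.0637  0.0742] top 0.0945 n 231 rect [415.8 -62.2] [39.3 10.9] 15.7
jar 0.9 [241.7, 154.7, 396.0, 251.1] med [ 0.5299 -0.1604  0.2108] top 0.2155 n 2381 rect [ 535.1 -164. ] [87.7 44.1] 14.3
jar 0.63 [84.5, 186.5, 186.6, 272.3] med [ 0.3641 -0.2825  0.074 ] top 0.0949 n 563 rect [ 356.  -299.3] [47.5 32.1] 25.4
lid 0.65 [266.2, 208.8, 377.6, 328.7] med [ 0.5365 -0.1734  0.2474] top 0.2476 n 6866 rect [ 540.3 -182.9] [52.9 56.2] 51.2
0.85 [325.7, 169.0, 341.2, 202.5]
0.64 [256.7, 152.1, 282.0, 182.8]
0.62 [275.6, 138.0, 283.3, 164.1]
0.56 [283.5, 159.0, 307.7, 191.8]
```

View pics/w3.png

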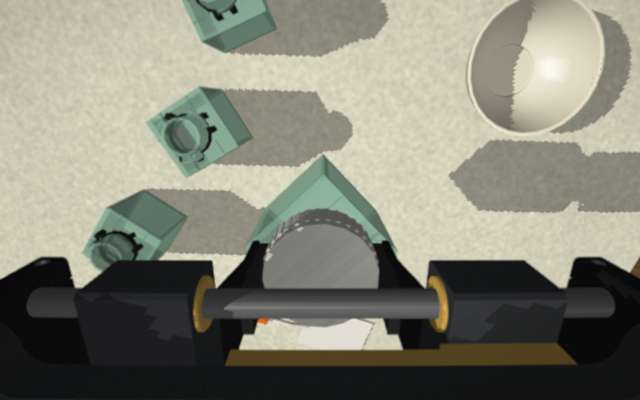

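```bash
cat > fit.py <<'E'
from h import *
import sys
z=np.load(sys.argv[1]+'.npz'); P=list(setup('wrist')); P[0]=dict(P[0]); P[0]['eye']=z['eye'];P[2]=z['M']
c0=np.array([float(sys.argv[2]),float(sys.argv[3])]); zs=float(sys.argv[4])
d=z['d'];v,u=np.nonzero(d>0);w=world(P,u,v,d[d>0]); im=z['im'][v,u].astype(int)
g=(im[:,1]>im[:,0]+12)&(im[:,1]>60)
for n,zz,mm in [('lid',zs+.031,~g),('shoulder',zs,g)]:
    m=(abs(w[:,2]-zz)<.005)&(np.hypot(*(w[:,:2]-c0).T)<.055)&mm; s=w[m]
    if len(s)<30: print(n,len(s)); continue
    A=np.c_[s[:,:2]-c0,np.ones(len(s))]; k,*_=np.linalg.lstsq(A,s[:,2],rcond=None)
    print(n,len(s),'z',k[2].round(4),'slopes',k[:2].round(3),'rect',cv2.minAreaRect((s[:,:2]*1000).astype(np.float32)))
    if n=='shoulder': np.save('sh.npy',s)
E
python3 fit.py w3 .540 -.185 .2155
```

```text
lid 7774 z 0.2476 slopes [ 0.01  -0.027] rect ((541.7098388671875, -180.49209594726562), (61.825679779052734, 56.89719772338867), 52.01594924926758)
shoulder 2450 z 0.2153 slopes [ 0.003 -0.   ] rect ((540.07958984375, -184.87745666503906), (62.37274169921875, 62.282249450683594), 58.9099235534668)
```

>>> jog_arm --pt "1 0 0 0 0 0 6.65" --pt "1 0 0 0 0 0 6.65" --pt "1 0 0 0 0 0 6.65" --pt "1 0 0 0 0 0 6.65" --pt "1 0 0 0 0 0 6.65" --pt "1 0 0 0 0 0 6.65" --pt "1 0 0 0 0 0 6.6"

```text
time_s: 7.97
tool_pos: [0.5398, -0.1844, 0.4024]
tool_rot: [179.9, 0.1, -31.1]
force: [0.3, -0.0, -4.4]
grip_width: 0.0551
```

>>> jog_arm --pt "1 -0.01167 -0.02493 0 0 0 0" --pt "1 -0.01167 -0.02493 0 0 0 0" --pt "1 -0.01167 -0.02493 0 0 0 0" --pt "1 -0.01167 -0.02493 0 0 0 0" --pt "1 -0.01167 -0.02493 0 0 0 0" --pt "1 -0.01167 -0.02493 0 0 0 0" --pt "1 -0.01167 -0.02493 0 0 0 0" --pt "1 -0.01167 -0.02493 0 0 0 0" --pt "1 -0.01167 -0.02493 0 0 0 0" --pt "1 -0.01167 -0.02493 0 0 0 0" --pt "1 -0.01167 -0.02493 0 0 0 0" --pt "1 -0.01167 -0.02493 0 0 0 0"

```text
time_s: 8.97
tool_pos: [0.5724, 0.1454, 0.4022]
tool_rot: [179.9, 0.1, -30.8]
force: [0.4, -0.2, -4.8]
grip_width: 0.0555
```

>>> jog_arm --pt "1 0 0 0 0 0 0" --pt "1 0 0 0 0 0 0" --pt "1 0 0 0 0 0 0"

```text
time_s: 9.22
tool_pos: [0.5726, 0.1437, 0.4024]
tool_rot: [179.8, 0.0, -30.8]
force: [0.4, -0.3, -3.8]
grip_width: 0.055
```

```bash
python3 look.py w4 stand; python3 fit.py w4 .573 .144 .2155; python3 - <<'E'
from h import *
z=np.load('w4.npz'); P=setup('wrist'); d=z['d']; v,u=np.nonzero(d>0)
w=world(P,u,v,d[d>0]); m=(abs(w[:,2]-.030)<.003)&(np.hypot(w[:,0]-.573,w[:,1]-.144)<.1); s=w[m]
print(len(s),cv2.minAreaRect((s[:,:2]*1000).astype(np.float32)))
E
```

```text
{'time_s': np.float64(9.217), 'tool_pos': array([0.573, 0.144, 0.402]), 'tool_rot': array([ 1.79829e+02,  3.40000e-02, -3.07510e+01]), 'force': array([ 0.433, -0.312, -3.814]), 'wrist_torque': array([-0.22 ,  0.062, -0.009]), 'grip_width': np.float64(0.055), 'qpos': array([-46.014,  12.297,  34.141,  93.271,  -6.95 ,  76.74 , -41.621])}
{'vfov': 62.68194901799868, 'cx': 320.31629703828304, 'cy': 203.56497609181466, 'k1': -0.015532501258532005, 'eye': array([0.61416977, 0.21319984, 0.3820652 ]), 'attitude': array([-17.51040753,   0.04361735, -30.730043  ])}
stand 0.81 [249.4, 98.0, 399.5, 202.6] med [0.5962 0.1685 0.0295] top 0.0298 n 5361 rect [573.2 143.3] [119.8 120.3] 12.9
lid 7478 z 0.2444 slopes [-0.005 -0.008] rect ((572.1720581054688, 149.26605224609375), (58.136474609375, 61.2349967956543), 22.075862884521484)
shoulder 2261 z 0.2124 slopes [-0.007 -0.01 ] rect ((584.081298828125, 161.19522094726562), (44.42863845825195, 86.16702270507812), 58.307167053222656)
5415 ((573.5420532226562, 142.6761474609375), (120.31090545654297, 120.1319351196289), 12.353620529174805)
```

View pics/w4.png

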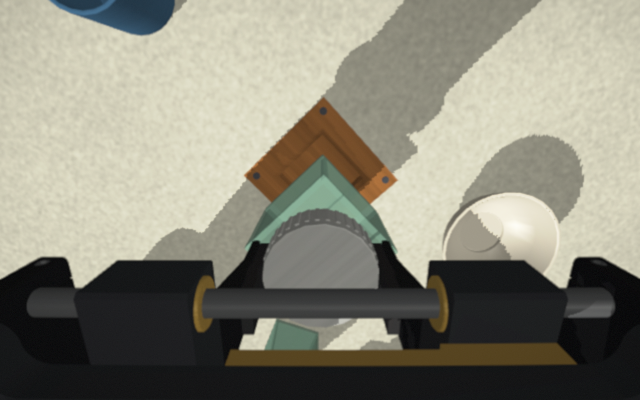

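```bash
python3 - <<'E'
from h import *
s=np.load('sh.npy'); 
# shoulder edge lines: use corner facing camera (far side); robust: points near shoulder level within jar mask
z=np.load('w4.npz'); P=setup('wrist'); d=z['d']; im=z['im'].astype(int)
for r in outline_of('wrist','jar')[:3]:
    m=r['pixels']&(d>0);v,u=np.nonzero(m);w=world(P,u,v,d[m])
    k=(abs(w[:,2]-.2124)<.003)&(im[v,u,1]>im[v,u,0]+12); print(round(r['conf'],2),r['box'],k.sum())
    if k.sum()>500: print(cv2.minAreaRect((w[k][:,:2]*1000).astype(np.float32)))
E
```

```text
0.76 [265.6, 321.9, 317.4, 350.8] 0
```

```bash
python3 - <<'E'
from h import *
for t,zs,c in [('w3',.2153,(.540,-.185)),('w4',.2124,(.573,.1437))]:
    z=np.load(t+'.npz'); P=list(setup('wrist'));P[0]=dict(P[0]);P[0]['eye']=z['eye'];P[2]=z['M']; d=z['d']; im=z['im'].astype(int)
    v,u=np.nonzero(d>0);w=world(P,u,v,d[d>0])
    k=(abs(w[:,2]-zs)<.004)&(im[v,u,1]>im[v,u,0]+12)&(v<240)&(v>140)&(u>235)&(u<405)
    M=np.zeros(d.shape,np.uint8);M[v[k],u[k]]=1
    M=cv2.morphologyEx(M,cv2.MORPH_OPEN,np.ones((3,3),np.uint8))
    n,L,st,_=cv2.connectedComponentsWithStats(M); i=1+st[1:,4].argmax(); vv,uu=np.nonzero(L==i); q=world(P,uu,vv,d[vv,uu])
    q2=q[:,:2]-c; e=np.linalg.norm(q2,axis=1); print(t,len(q),st[i])
    # far edges in picture: topmost pixel per column -> fit two lines
    cols=np.unique(uu); top=np.array([vv[uu==x].min() for x in cols]); apex=cols[top.argmin()]
    for sel in (cols<apex-8,cols>apex+8):
        p=world(P,cols[sel],top[sel],d[top[sel],cols[sel]])[:,:2]
        l=cv2.fitLine(p.astype(np.float32),cv2.DIST_HUBER,0,.001,.001).ravel()
        a=np.degrees(np.arctan2(l[1],l[0])); nrm=np.array([-l[1],l[0]]); print('edge ang',round(a,2),'dist to c mm',((l[2:]-c)@nrm*1000).round(2),len(p))
E
```

```text
w3 2253 [ 255  174  131   66 2253]
edge ang 58.99 dist to c mm 30.9 60
edge ang -30.96 dist to c mm 31.15 54
w4 2213 [ 255  175  130   65 2213]
edge ang 12.82 dist to c mm 30.5 59
edge ang -77.28 dist to c mm 30.76 54
```

>>> jog_arm --pt "1 0 0 0.015 0 0 0" --pt "1 0 0 0.025 0 0 0" --pt "1 0 0 0.025 0 0 0" --pt "1 0 0 0.02 0 0 0" --pt "1 0 0 0.01 0 0 0" --pt "1 0 0 0.006 0 0 0" --pt "1 0 0 0.004 0 0 0" --pt "1 0 0 0.004 0 0 0" --pt "1 0 0 0.003 0 0 0" --pt "1 0 0 0 0 0 0"

```text
time_s: 10.2
tool_pos: [0.573, 0.1441, 0.2921]
tool_rot: [-180.0, -0.0, -30.8]
force: [-0.7, 0.7, -3.9]
grip_width: 0.055
```

>>> jog_arm --pt "1 0 0 0.003 0 0 0" --pt "1 0 0 0.003 0 0 0" --pt "1 0 0 0.003 0 0 0" --pt "1 0 0 0.003 0 0 0" --pt "1 0 0 0 0 0 0"

```text
time_s: 10.62
tool_pos: [0.5725, 0.1441, 0.279]
tool_rot: [179.9, 0.0, -30.7]
force: [-0.2, -0.1, -5.4]
grip_width: 0.0554
```

>>> jog_arm --pt "1 0 0 0.003 0 0 0" --pt "1 0 0 0.003 0 0 0" --pt "1 0 0 0.002 0 0 0" --pt "1 0 0 0 0 0 0" --pt "1 0 0 0 0 0 0"

```text
time_s: 11.03
tool_pos: [0.5728, 0.1441, 0.2716]
tool_rot: [180.0, 0.0, -30.8]
force: [0.1, -0.4, -4.1]
grip_width: 0.0553
```

>>> jog_arm --pt "1 0 0 0.0015 0 0 0" --pt "1 0 0 0 0 0 0" --pt "1 0 0 0 0 0 0" --pt "1 0 0 0 0 0 0"

```text
time_s: 11.37
tool_pos: [0.5729, 0.1442, 0.2706]
tool_rot: [-180.0, -0.0, -30.8]
force: [-0.8, 1.0, -0.9]
grip_width: 0.0554
```

>>> jog_arm --pt "1 0 0 0.0008 0 0 0" --pt "1 0 0 0 0 0 0" --pt "1 0 0 0 0 0 0" --pt "1 0 0 0 0 0 0" --pt "1 0 0 0 0 0 0" --grip_force 60

```text
time_s: 11.78
tool_pos: [0.573, 0.1442, 0.27]
tool_rot: [-180.0, -0.0, -30.8]
force: [-2.3, -0.4, 3.5]
grip_width: 0.0554
```

```bash
python3 look.py w5 ; python3 fit.py w5 .573 .144 .081
```

```text
{'time_s': np.float64(11.783), 'tool_pos': array([0.573, 0.144, 0.27 ]), 'tool_rot': array([-1.79956e+02, -1.70000e-02, -3.07520e+01]), 'force': array([-2.301, -0.411,  3.501]), 'wrist_torque': array([-0.155,  0.561, -0.01 ]), 'grip_width': np.float64(0.055), 'qpos': array([-44.184,  18.911,  32.693, 101.946, -11.415,  62.401, -38.335])}
{'vfov': 62.68194901799868, 'cx': 320.31629703828304, 'cy': 203.56497609181466, 'k1': -0.015532501258532005, 'eye': array([0.614617  , 0.21368431, 0.24996245]), 'attitude': array([-1.72974341e+01, -8.98537126e-03, -3.07312645e+01])}
lid 7692 z 0.1119 slopes [-0.009 -0.017] rect ((578.5965576171875, 145.57313537597656), (62.9476432800293, 56.34492111206055), 3.3536248207092285)
shoulder 2374 z 0.0805 slopes [0.003 0.003] rect ((584.693603515625, 162.62619018554688), (44.105506896972656, 85.6146011352539), 58.33171081542969)
```

>>> jog_arm --pt "1 0 0 0 0 0 -2" --pt "1 0 0 0 0 0 -3" --pt "1 0 0 0 0 0 -3" --pt "1 0 0 0 0 0 -3" --pt "1 0 0 0 0 0 -3" --pt "1 0 0 0 0 0 -3" --pt "1 0 0 0 0 0 -3"

```text
time_s: 12.42
tool_pos: [0.5732, 0.1429, 0.27]
tool_rot: [180.0, -0.0, -10.7]
force: [-1.8, -2.4, 4.4]
grip_width: 0.0551
```

```bash
python3 look.py w6; cp pics/w6.png pics/u6.png; python3 fit.py w6 .573 .144 .081
```

```text
{'time_s': np.float64(12.417), 'tool_pos': array([0.573, 0.143, 0.27 ]), 'tool_rot': array([ 1.79966e+02, -4.70000e-02, -1.07340e+01]), 'force': array([-1.834, -2.361,  4.414]), 'wrist_torque': array([-0.586,  0.467, -0.431]), 'grip_width': np.float64(0.055), 'qpos': array([-41.453,  18.446,  29.465, 101.867, -10.07 ,  62.279, -19.28 ])}
{'vfov': 62.68194901799868, 'cx': 320.31629703828304, 'cy': 203.56497609181466, 'k1': -0.015532501258532005, 'eye': array([0.58803255, 0.22258233, 0.24984876]), 'attitude': array([-17.37114638,  -0.04520209, -10.71305471])}
lid 7708 z 0.1119 slopes [-0.004 -0.02 ] rect ((577.4204711914062, 146.7183380126953), (61.95756530761719, 56.89833450317383), 25.16950035095215)
shoulder 2581 z 0.0811 slopes [ 0.003 -0.018] rect ((570.5429077148438, 153.75205993652344), (62.01616287231445, 41.46240234375), 15.526689529418945)
```

View pics/w6.png

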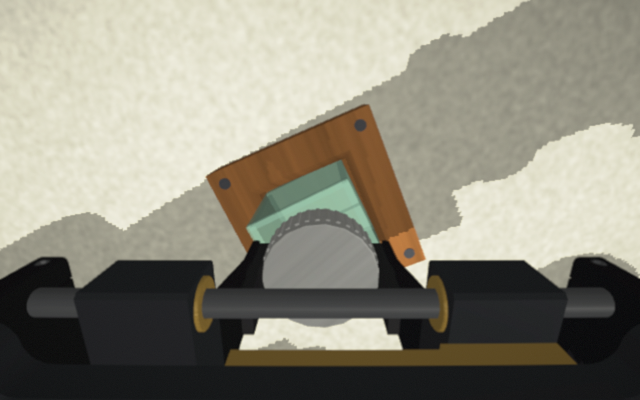

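>>> jog_arm --pt "1 0 0 0 0 0 -4" --pt "1 0 0 0 0 0 -4" --pt "1 0 0 0 0 0 -4" --pt "1 0 0 0 0 0 -4" --pt "1 0 0 0 0 0 -4" --pt "1 0 0 0 0 0 -4" --pt "1 0 0 0 0 0 -4" --pt "1 0 0 0 0 0 -4" --pt "1 0 0 0 0 0 -4" --pt "1 0 0 0 0 0 -4" --pt "1 0 0 0 0 0 -4" --pt "1 0 0 0 0 0 -4"

```text
time_s: 13.47
tool_pos: [0.5737, 0.1432, 0.27]
tool_rot: [179.9, -0.1, 37.3]
force: [1.1, -1.3, 2.5]
grip_width: 0.0549
```

>>> jog_arm --pt "1 0 0 0 0 0 -4" --pt "1 0 0 0 0 0 -4" --pt "1 0 0 0 0 0 -4" --pt "1 0 0 0 0 0 -3" --pt "1 0 0 0 0 0 0" --pt "1 0 0 0 0 0 0" --pt "1 0 0 0 0 0 0"

```text
time_s: 14.05
tool_pos: [0.5738, 0.1435, 0.2701]
tool_rot: [179.8, -0.1, 52.1]
force: [3.3, -2.6, 2.0]
grip_width: 0.0552
```

```bash
python3 look.py w7; python3 fit.py w7 .573 .144 .081; python3 - <<'E'
from h import *
a=np.load('w6.npz')['im'][150:350,200:440];b=np.load('w7.npz')['im'][150:350,200:440]
save('v7.png',cv2.resize(np.hstack([a,b]),(800,333),interpolation=cv2.INTER_CUBIC))
E
```

```text
{'time_s': np.float64(14.05), 'tool_pos': array([0.574, 0.144, 0.27 ]), 'tool_rot': array([ 1.79844e+02, -1.03000e-01,  5.21060e+01]), 'force': array([ 3.312, -2.571,  1.979]), 'wrist_torque': array([-0.533, -0.89 , -0.196]), 'grip_width': np.float64(0.055), 'qpos': array([-33.468,  17.505,  19.818, 101.54 ,  -6.569,  61.913,  40.69 ])}
{'vfov': 62.68194901799868, 'cx': 320.31629703828304, 'cy': 203.56497609181466, 'k1': -0.015532501258532005, 'eye': array([0.50838071, 0.19287106, 0.24972657]), 'attitude': array([-17.50169777,  -0.11896689,  52.12967312])}
lid 7690 z 0.112 slopes [ 0.018 -0.014] rect ((571.9830932617188, 148.48040771484375), (62.663307189941406, 56.175941467285156), 86.37663269042969)
shoulder 2488 z 0.0807 slopes [ 0.003 -0.003] rect ((570.337890625, 150.7443084716797), (61.73228073120117, 47.77846908569336), 16.471012115478516)
```

View pics/v7.png

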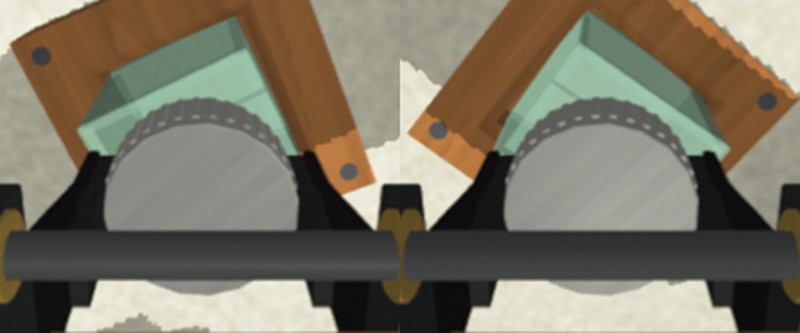

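>>> jog_arm --pt "1 0 0 -0.001 0 0 0" --pt "1 0 0 -0.002 0 0 0" --pt "1 0 0 -0.002 0 0 0" --pt "1 0 0 0 0 0 0"

```text
time_s: 14.43
tool_pos: [0.5726, 0.1441, 0.2744]
tool_rot: [-180.0, 0.0, 52.3]
force: [2.5, -1.1, -0.8]
grip_width: 0.055
```

>>> jog_arm --pt "1 0 0 -0.003 0 0 0" --pt "1 0 0 -0.003 0 0 0" --pt "1 0 0 -0.005 0 0 0" --pt "1 0 0 -0.006 0 0 0" --pt "1 0 0 -0.006 0 0 0" --pt "1 0 0 -0.006 0 0 0" --pt "1 0 0 -0.004 0 0 0" --pt "1 0 0 0 0 0 0" --pt "1 0 0 0 0 0 0" --pt "1 0 0 0 0 0 0"

```text
time_s: 15.27
tool_pos: [0.5726, 0.1441, 0.3073]
tool_rot: [-180.0, 0.0, 52.2]
force: [-0.2, -0.5, -0.8]
grip_width: 0.0548
```

```bash
python3 look.py w8; python3 fit.py w8 .573 .144 .081; python3 fit.py w8 .573 .144 .1145; python3 - <<'E'
from h import *
im,d=cams.read_camera('side');P=setup('side');a=cv2.resize(im[200:290,230:350],(400,300),interpolation=cv2.INTER_CUBIC)
for r in outline_of('side','jar')+outline_of('side','lid'):
    m=r['pixels']&(d>0);v,u=np.nonzero(m);w=world(P,u,v,d[m]);print(round(r['conf'],2),np.round(r['box']),np.median(w,0).round(3),w[:,2].min().round(3),w[:,2].max().round(3))
im,d=cams.read_camera('scene');b=cv2.resize(im[180:270,300:420],(400,300),interpolation=cv2.INTER_CUBIC)
w8=np.load('w8.npz')['im'][100:400]
save('v8.png',np.vstack([np.hstack([a,b]),cv2.resize(w8,(800,300))[:300]]))
E
```

```text
{'time_s': np.float64(15.267), 'tool_pos': array([0.573, 0.144, 0.307]), 'tool_rot': array([-1.79977e+02,  1.80000e-02,  5.22480e+01]), 'force': array([-0.202, -0.477, -0.83 ]), 'wrist_torque': array([-0.042,  0.004, -0.018]), 'grip_width': np.float64(0.055), 'qpos': array([-33.864,  15.333,  20.064,  99.561,  -5.701,  66.13 ,  40.104])}
{'vfov': 62.68194901799868, 'cx': 320.31629703828304, 'cy': 203.56497609181466, 'k1': -0.015532501258532005, 'eye': array([0.50702702, 0.19329352, 0.28716607]), 'attitude': array([-1.73248084e+01,  6.41931804e-04,  5.22707594e+01])}
lid 0
shoulder 2860 z 0.0809 slopes [ 0.004 -0.003] rect ((572.7842407226562, 143.68768310546875), (61.898990631103516, 61.89849853515625), 15.546930313110352)
lid 7840 z 0.1489 slopes [ 0.033 -0.025] rect ((569.3574829101562, 148.5225830078125), (61.152950286865234, 56.579559326171875), 89.2954330444336)
shoulder 0
0.9 [350. 191. 378. 228.] [ 0.408 -0.027  0.062] -0.002 0.106
0.68 [274. 223. 304. 256.] [0.564 0.167 0.077] 0.006 0.127
0.56 [355. 161. 383. 196.] [ 0.405 -0.152  0.067] -0.001 0.103
0.87 [280. 209. 300. 228.] [0.564 0.153 0.149] 0.0 0.205
0.53 [244. 178. 284. 200.] [ 0.746 -0.058  0.044] 0.011 0.058
```

View pics/v8.png

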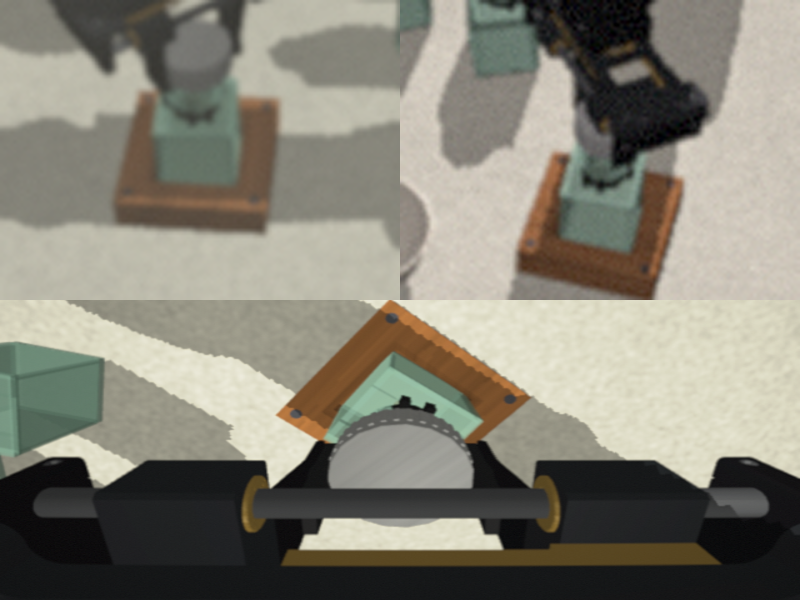

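```bash
python3 -c "
from h import *
env.sign_off()"
```

```text
the job is handed in; nothing more can be done
```

The job is handed in: the jar sits in the stand, and the gripper holds the lid level above its mouth. The sign-off gave no verdict.

**What I did:** I took the one lidded jar, which was also the farthest from the base at 0.57 m. I gripped it by the lid, lowered it into the pocket, turned the lid 83° anticlockwise at the tool, and lifted it off. This took about 15 s of the 53 s allowed.

**Last checks:**
- **Jar:** The shoulder is at z = 0.081 m, level to about 0.005 rad, which matches fully down. Its centre is within about 1 mm of the pocket's centre.
- **Lid:** The top is at about 0.149 m, which puts the lower edge roughly 19 mm above the mouth. It came off with only about 0.8 N on the wrist, so the jar did not lift with it.
- **Lid tilt:** The depth fit gave about 0.04 rad, probably because points from the knurled edge were included. That is well inside the 0.2 rad limit.
- **Seal angle:** I could not read this directly. I estimate 1.2–1.35 rad after allowing for jar twist, ring play and possible slip.
- **Bowl, spatula and mug:** The arm never went near them, but I did not re-measure their positions at the end.

One fit of the held jar's outline before lowering was wrong because it picked up other points. I replaced it with an edge fit, which showed the jar within 1 mm and about 0.4° of the pocket.

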